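# Pack a support pile up to the height gauge

### The job

The plywood support pile at the height gauge is too low. Lay loose plywood packing plates squarely on the pile, one on another and in line with the bottom packer, until its top is level with the brass pointer on the gauge's post, then stop; leave any spare plate lying on the bench away from the gauge.

Things in the scene. Friction and masses are not known exactly. Their poses are not given: they have to be found in the camera images.
- gauge: Fixed gauge: steel foot 160x80x8 mm, on it a screwed-down plywood packer 100x50x20 mm that starts the pile, and at its +x end a 92 mm high post (x = 82 to 94 mm). Origin on the bench below the packer's centre; x along its length to the post, z up. Packer's top at z = 28 mm. The pointer, a flat brass blade on the post, tip at x = 68 mm (18 mm clear of the packer), marks z = 68 mm.
- plate_1_center (a point): centre (half-way up) of the first of three alike loose plywood packing plates, each 100 x 50 x 20 mm (x, y, z), about 0.07 kg, plain wood with visible plies, lying flat on the bench; x along its 100 mm length, y across its 50 mm width, z up. Grasp it across the 50 mm width.
- plate_2_center (a point): centre (half-way up) of the second of three alike loose plywood packing plates, each 100 x 50 x 20 mm (x, y, z), about 0.07 kg, plain wood with visible plies, lying flat on the bench; x along its 100 mm length, y across its 50 mm width, z up. Grasp it across the 50 mm width.
- plate_3_center (a point): centre (half-way up) of the third of three alike loose plywood packing plates, each 100 x 50 x 20 mm (x, y, z), about 0.07 kg, plain wood with visible plies, lying flat on the bench; x along its 100 mm length, y across its 50 mm width, z up. Grasp it across the 50 mm width.
Mind the look-alikes: they are no part of the job. Leave any turquoise look-alike of the part that bears plate_3_center alone.

How it is judged:
At the end, for the whole second after the job is handed in: Two plates lie flat on the bottom packer, one on the other, each centred on it within 15 mm along x and y and in line within 12 degrees, the pile's top level with the pointer within 4 mm; the third plate lies on the bench, over 80 mm from the pile (centres) (((x of plate_1_center in the frame of gauge between -0.015 and 0.015 m and y of plate_1_center in the frame of gauge between -0.015 and 0.015 m and z of plate_1_center in the frame of gauge between 0.034 and 0.042 m and angle between the x axis of plate_1_center and the x axis of gauge, either way round below 0.21 rad and angle between the z axis of plate_1_center and the z axis of gauge, either way round below 0.1 rad) or (x of plate_2_center in the frame of gauge between -0.015 and 0.015 m and y of plate_2_center in the frame of gauge between -0.015 and 0.015 m and z of plate_2_center in the frame of gauge between 0.034 and 0.042 m and angle between the x axis of plate_2_center and the x axis of gauge, either way round below 0.21 rad and angle between the z axis of plate_2_center and the z axis of gauge, either way round below 0.1 rad) or (x of plate_3_center in the frame of gauge between -0.015 and 0.015 m and y of plate_3_center in the frame of gauge between -0.015 and 0.015 m and z of plate_3_center in the frame of gauge between 0.034 and 0.042 m and angle between the x axis of plate_3_center and the x axis of gauge, either way round below 0.21 rad and angle between the z axis of plate_3_center and the z axis of gauge, either way round below 0.1 rad)) and ((x of plate_1_center in the frame of gauge between -0.015 and 0.015 m and y of plate_1_center in the frame of gauge between -0.015 and 0.015 m and z of plate_1_center in the frame of gauge between 0.054 and 0.062 m and angle between the x axis of plate_1_center and the x axis of gauge, either way round below 0.21 rad and angle between the z axis of plate_1_center and the z axis of gauge, either way round below 0.1 rad) or (x of plate_2_center in the frame of gauge between -0.015 and 0.015 m and y of plate_2_center in the frame of gauge between -0.015 and 0.015 m and z of plate_2_center in the frame of gauge between 0.054 and 0.062 m and angle between the x axis of plate_2_center and the x axis of gauge, either way round below 0.21 rad and angle between the z axis of plate_2_center and the z axis of gauge, either way round below 0.1 rad) or (x of plate_3_center in the frame of gauge between -0.015 and 0.015 m and y of plate_3_center in the frame of gauge between -0.015 and 0.015 m and z of plate_3_center in the frame of gauge between 0.054 and 0.062 m and angle between the x axis of plate_3_center and the x axis of gauge, either way round below 0.21 rad and angle between the z axis of plate_3_center and the z axis of gauge, either way round below 0.1 rad)) and ((height (world z) of plate_1_center between 0 and 0.03 m and horizontal distance between plate_1_center and gauge above 0.08 m) or (height (world z) of plate_2_center between 0 and 0.03 m and horizontal distance between plate_2_center and gauge above 0.08 m) or (height (world z) of plate_3_center between 0 and 0.03 m and horizontal distance between plate_3_center and gauge above 0.08 m))); the robot touches nothing.
It also fails if it takes over 59 s, if anything falls off the work surface, if the arm or the gripper's body presses on something with over 40 N, if the wrist force passes 120 N, or if a joint passes its speed limit or range.

### The arm

A 6-joint arm with a two-finger parallel gripper is mounted at the origin on the work surface; the furniture and walls round the work are solid. World frame = base frame: x ahead of the robot, y to its left, z up, the work surface at z = 0. Lengths are in m, angles in rad, forces in N, time in s.
With the tool pointing down it reaches from about 0.275 to 0.825 m from the base axis. Payload 4.9 kg.
Tool frame: the origin (TCP) lies on the centre line of the jaws, within the pads' length; the fingertips stand tcp_to_tips ahead of it and the grasp point (between the pads) lies 11 mm behind it (tcp_to_tips is the distance from the TCP to the fingertips, in m); z points along the fingers, y is the line along which they close (so a half turn about z gives the same grasp; the last joint's range is limited). The gripper opens to 85 mm and grips with 20 to 120 N. Pads are 22 mm wide; open, the fingers measure 114 mm over their backs; the gripper's body (76 mm by 85 mm) begins 54 mm behind the grasp point. The pads swing forward as they close: fully open they stand 13 mm farther back than shut.
Start: joints at [-1.311, 0.326, -0.193, 1.052, 0, 1.437], TCP at [0.211, -0.508, 0.239] pointing down, gripper open.
Joint ranges: [-2.65, 2.65], [-0.97, 1.79], [-1.3, 1.35], [-1.93, 2.1], [-1.47, 1.37], [-3.14, 3.14]. Speed limits (rad/s): [2.57, 2.57, 3.14, 3.14, 3.14, 3.14].

### API

Orientations are given as a rotation vector (axis times angle).
In Python, from station import sense, capture, finish_job, trace, pinpoint, tcp_to_tips gives the robot as it stands.
- The arm moves only by the shell command python3 -m jog 'ROWS' [FORCE]. ROWS is JSON, a list of rows, each a list of 5 numbers: the closure, from 0 (fully open) to 1 (shut), then the shift along the tool's x, y, z in mm, then the turn about the tool's z in rad. A call has exactly 5 rows; each row shifts and turns the commanded pose from where the row before left it, along the tool's axes as they then stand; what a row does not reach is not made up. A row lasts 1/12 s, in which the tool goes at most 41.7 mm and 7.16 degrees, less where a joint would pass 70% of its speed; a pose out of reach is approached as far as the arm can. A call with a gripper value outside its range is refused whole. The fingers move at their own pace and stop on an object; FORCE is the grip in N (left out, the last holds). Time passes only in rows, so rows that do not move let the fingers close, or fill a call up. It gives the time, the measured TCP pose, the force, the opening and the grip force at its end, in the units of the state.
- sense(): the state, without advancing time (a new reading comes with each control period).
- capture(name): name is "side" or "top"; returns a dict with "frame" (420x560x3 uint8, red, green, blue), "z_map" (420x560 float32, m along the optical axis (not along the pixel's ray), 0 where there is no reading), "fovy" (degrees; the focal length in pixels is half the picture's height over the tangent of half this angle, whatever the lens; pixels are square), "cx", "cy" (the principal point, pixels), "dist" ([k1, k2, p1, p2, k3] as OpenCV has them; the pictures are not rectified), "R" (3x3) and "t" (3): a world point X has camera coordinates R X + t. Camera axes: x right, y down, z forward; pixel columns grow to the right and rows downward; lengths in m; the calibration is good to about 2 mm. A picture is of the moment at which its call begins.
- finish_job(): hands the job in; it is judged then, once.
Trained networks look in a picture, given as the dict that the camera call returned (one of the last four; its "shot" number tells which), for a name from the list of things; names that differ only in an ending like _2 or _b are one class to them, and where a whole thing is asked for, a point or a joint stands for the part that bears it (a point fixed in the world has none). Each returns a list of dicts, best first, with "p" (0 to 1); they miss things now and then, are a little off and sometimes report something else, mostly with a low value. They report only what shows in the picture. A call takes as long as a camera call. They do not tell look-alikes from the thing itself.
- trace(picture, name): "region" (420x560 bool, what is visible of it) and "centre" ([row, column] in pixels, amid what is visible of it).
- pinpoint(picture, name): "centre" ([row, column] in pixels: a listed point, or the origin of a listed thing).
The state is a dict: "time_s": time; "q": joint angles; "joint_velocities": joint speeds; "joint_torque": joint torques, N m; "position": TCP position; "ee_rot": TCP orientation; "force": force on the tool from outside, world axes, zero at the start; "torque": the same for the moment, N m; "gripper_width": opening from 0.0 (shut) to 1.0 (fully open); "gripper_force": force on a finger pad.
Only numpy, scipy, OpenCV 4.12 (cv2) and the standard library are available. Lean on these libraries where they do the work, as an engineer would, in place of code of your own. Each camera call takes 0.05 s, during which the arm holds its last target. There are 200 camera calls.

## Working session

There is one attempt and no reset: what is moved stays moved. The work goes in short steps, Python scripts to look and compute and a shell command to move; the robot and the scene stay as the last step left them, time stands still between calls to the robot, and variables do not carry over. Pictures are saved under pics/ and viewed, at most 10 in all, crops included, and the job is handed in when it is done.

```bash
mkdir -p pics
cat > h.py <<'E'
import numpy as np, cv2
from station import *
from scipy.spatial.transform import Rotation as Ro
def K(c):
    f=210/np.tan(np.radians(c["fovy"])/2); return np.array([[f,0,c["cx"]],[0,f,c["cy"]],[0,0,1]])
def world(c,rc,z=None):
    """pixels (row,col) -> world points, by depth map pixel depth"""
    rc=np.atleast_2d(rc).astype(float)
    p=cv2.undistortPoints(rc[:,::-1].copy().reshape(-1,1,2),K(c),np.array(c["dist"])).reshape(-1,2)
    R=np.array(c["R"]);t=np.array(c["t"])
    d=np.c_[p,np.ones(len(p))]
    if z is None:
        dd=c["z_map"][rc[:,0].round().astype(int),rc[:,1].round().astype(int)]
        X=(d*dd[:,None]-t)@R; X[dd==0]=np.nan; return X
    o=-R.T@t; r=d@R
    return o+r*((z-o[2])/r[:,2])[:,None]
def rect(P):
    """P Nx2 -> centre, yaw of long side, sizes"""
    (c,s,a)=cv2.minAreaRect((P*1000).astype(np.float32))
    if s[0]<s[1]: a+=90; s=s[::-1]
    return np.round(c,1),round((a+90)%180-90,1),np.round(s,1)
def save(c,n): cv2.imwrite("pics/"+n,c["frame"][:,:,::-1])
E
python3 - <<'E'
from h import *
s=sense(); print(s["position"],s["ee_rot"],s["gripper_width"],tcp_to_tips, s["time_s"])
for n in("top","side"):
    c=capture(n); save(c,n+"0.png")
    for k in("plate_1_center","gauge"):
        for d in trace(c,k):
            rc=np.argwhere(d["region"]); X=world(c,rc); X=X[~np.isnan(X[:,0])]
            zt=np.percentile(X[:,2],90); T=X[abs(X[:,2]-zt)<.006]
            print(n,k,round(d["p"],2),np.round(d["centre"]),len(rc),"z",np.round(np.percentile(X[:,2],[5,50,95]),3),rect(T[:,:2]), c["frame"][d["region"]].mean(0).round())
        print([(round(d["p"],2),np.round(d["centre"]),world(c,d["centre"]).round(3)) for d in pinpoint(c,k)])
E
```

```text
[ 0.2108972  -0.50733446  0.2385029 ] [-3.07918023e+00 -6.14277287e-01  1.75536873e-04] 1.0006816973060744 0.008 0.0
top plate_1_center 0.7 [174. 364.] 490 z [-0.002  0.017  0.024] (array([ 566.7, -399.4]), -16.9, array([99.1, 50.6])) [160. 133.  86.]
[(0.64, array([173., 367.]), array([[ 0.565, -0.404,  0.018]]))]
top gauge 0.74 [185. 211.] 1061 z [0.001 0.017 0.072] (array([530. , 141.6]), 5.0, array([141.3,  49. ])) [160. 146. 124.]
[(0.69, array([189., 209.]), array([[0.513, 0.147, 0.029]]))]
side plate_1_center 0.75 [160. 235.] 413 z [0.002 0.018 0.022] (array([ 567. , -398.8]), -14.7, array([101.7,  57.8])) [189. 159. 112.]
[(0.62, array([158., 237.]), array([[ 0.561, -0.381,  0.019]]))]
side gauge 0.6 [282. 240.] 1897 z [0.003 0.018 0.072] (array([534.8, 146.8]), 7.7, array([134.9,  21.4])) [187. 175. 151.]
[(0.82, array([285., 252.]), array([[0.506, 0.157, 0.028]]))]
```

View pics/top0.png

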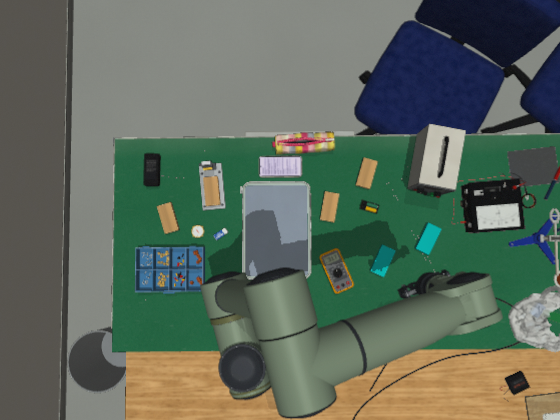

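View pics/side0.png

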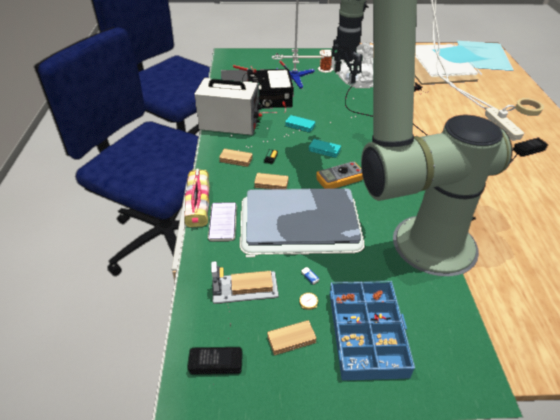

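The top picture shows wood plates at about (173,367), (207,330) and (217,167), and the gauge at (187,211) with its post upward (+x). The turquoise decoys are at (238,428) and (260,383).

```bash
cat >> h.py <<'E'
def plates(c):
    """wood blobs on the green bench: world rect of top-layer points per blob"""
    h=cv2.cvtColor(c["frame"],cv2.COLOR_RGB2HSV)
    m=cv2.inRange(h,(10,70,90),(24,255,255)); m[300:]=0
    n,l,st,_=cv2.connectedComponentsWithStats(m)
    for i in range(1,n):
        if 150<st[i,4]<900:
            rc=np.argwhere(l==i); X=world(c,rc); X=X[~np.isnan(X[:,0])]
            z=np.percentile(X[:,2],70); 
            P=world(c,rc,z)
            print(np.round(rc.mean(0)),st[i,4],"z",np.round(np.percentile(X[:,2],[10,50,90])*1000,1),"top-plane",rect(P[:,:2]),"depth",rect(X[abs(X[:,2]-z)<.006][:,:2]))
E
python3 - <<'E'
from h import *
for n in("top","side"):
    c=capture(n); print(n); plates(c)
c=capture("top")
# heights around, grid of max height
f=c["frame"]
for nm,r0,r1,c0,c1 in(("gauge",155,215,195,230),("tray",180,280,240,312),("box",245,295,135,205),("black",150,190,140,162),("between",190,245,175,235)):
    rc=np.argwhere(np.ones((r1-r0,c1-c0)))+[r0,c0]; X=world(c,rc); X=X[~np.isnan(X[:,0])]
    H=X[X[:,2]>.006]; print(nm,np.nanmax(X[:,2]).round(3),H.min(0).round(3),H.max(0).round(3))
    if nm=="gauge": T=X[X[:,2]>.05]; print("post",T.mean(0).round(3),len(T))
g=cv2.resize(f[140:240,140:380],None,fx=3.3,fy=3.3,interpolation=cv2.INTER_CUBIC); cv2.imwrite("pics/crop.png",g[:,:,::-1])
E
```

```text
top
[173. 366.] 422 z [12.4 17.9 22.8] top-plane (array([ 565.2, -399. ]), -16.8, array([101.6,  50. ])) depth (array([ 566.7, -399.5]), -16.7, array([97.6, 50.4]))
[191. 211.] 428 z [19.9 25.6 31. ] top-plane (array([507.2, 138.1]), 5.3, array([99.6, 51.6])) depth (array([508.2, 139.7]), 5.1, array([97.9, 50. ]))
[206. 329.] 419 z [12.5 17.5 23.3] top-plane (array([ 449.7, -268.4]), -10.7, array([100.9,  49.9])) depth (array([ 450.7, -268.4]), -11.3, array([99.6, 49.4]))
[217. 168.] 434 z [11.8 17.8 22.4] top-plane (array([416. , 291.2]), 16.7, array([100.9,  51.4])) depth (array([416.9, 292.8]), 16.4, array([98.3, 50. ]))
[272. 336.] 238 z [20.7 28.  33.5] top-plane (array([ 229. , -288.4]), 23.0, array([144.4,  73.3])) depth (array([ 229.9, -288.2]), 23.2, array([142.3,  73.1]))
side
[157. 235.] 392 z [ 6.7 17.8 21. ] top-plane (array([ 566.7, -387.6]), -16.9, array([105.1,  70.8])) depth (array([ 566.3, -398.7]), -18.2, array([100.3,  59. ]))
[181. 271.] 431 z [ 8.7 18.1 21.3] top-plane (array([ 450.8, -258.5]), -8.8, array([100.5,  70.4])) depth (array([ 450.7, -266.5]), -13.6, array([103. ,  58.7]))
[181. 339.] 373 z [ 7.9 21.5 30.3] top-plane (array([ 235.1, -247.9]), -3.3, array([144.5,  79. ])) depth (array([ 235.4, -256.7]), -2.4, array([140.4,  59. ]))
[282. 251.] 788 z [17.9 26.4 29. ] top-plane (array([507.9, 148.2]), 5.1, array([98.3, 63. ])) depth (array([508.6, 140. ]), 4.4, array([99. , 55.2]))
gauge 0.099 [0.427 0.079 0.006] [0.632 0.199 0.099]
post [0.59  0.149 0.076] 93
tray 0.845 [ 0.204 -0.207  0.006] [0.544 0.042 0.845]
box 0.352 [0.151 0.105 0.006] [0.32  0.397 0.352]
black 0.043 [0.528 0.322 0.006] [0.642 0.393 0.043]
between 0.039 [0.323 0.062 0.006] [0.512 0.268 0.039]
```

View pics/crop.png

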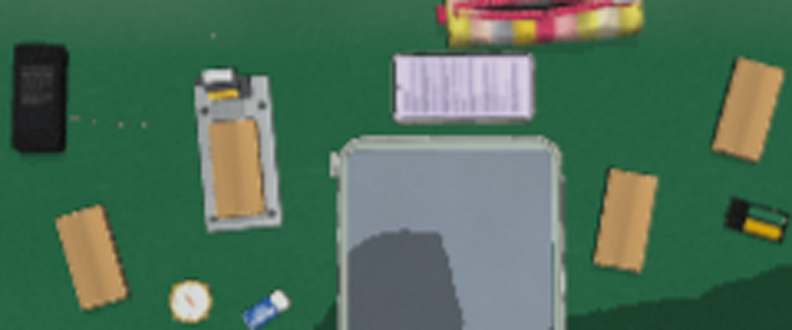

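Measured, with top and side views and the known sizes agreeing: plate A at (0.450, -0.268) with yaw -11°, plate B at (0.416, 0.292) with yaw 16.6°, gauge at (0.508, 0.139) with yaw 5°. I'll use A and B and leave the third. The wrist needs the half-turn grasp because of its range.

```bash
cat >> h.py <<'E'
def go(x,y,z,yaw):
    """print tool-axes shift mm (no turn first) and turn to reach the target (yaw deg of tool x)"""
    s=sense(); R=Ro.from_rotvec(s["ee_rot"]); M=R.as_matrix()
    y0=np.degrees(np.arctan2(M[1,0],M[0,0])); dy=(yaw-y0+180)%360-180
    d=np.array([x,y,z])-s["position"]; t=-np.radians(dy)
    print("t",round(s["time_s"],2),"pos",np.round(s["position"],4),"yaw",round(y0,1),"q",np.round(s["q"],2),"w",round(s["gripper_width"],3),"F",np.round(s["force"],1),"grip",round(s["gripper_force"],1),"tilt",np.round(M[:2,2],3))
    print("turn",round(t,3),"shift before turn",np.round(M.T@d*1000,1),"after turn",np.round((R*Ro.from_rotvec([0,0,t])).as_matrix().T@d*1000,1))
E
for i in 1; do
python3 -m jog '[[0,0,0,8,-0.122],[0,0,0,8,-0.122],[0,0,0,8,-0.122],[0,0,0,8,-0.122],[0,0,0,8,-0.122]]' 40
python3 -m jog '[[0,0,0,0,-0.122],[0,0,0,0,-0.122],[0,0,0,0,-0.122],[0,0,0,0,-0.122],[0,0,0,0,-0.122]]'
python3 -m jog '[[0,0,0,0,-0.122],[0,0,0,0,-0.122],[0,0,0,0,-0.122],[0,0,0,0,-0.122],[0,0,0,0,-0.122]]'
python3 -m jog '[[0,0,0,0,-0.122],[0,0,0,0,-0.122],[0,0,0,0,-0.122],[0,0,0,0,-0.122],[0,0,0,0,-0.122]]'
done
python3 -c "
from h import *
go(.450,-.268,.12,169)"
```

```text
time_s: 1.07
position: [0.211, -0.5079, 0.199]
ee_rot: [2.749, 1.52, -0.0]
force: [-0.5, 0.0, -0.2]
gripper_width: 0.998
gripper_force: 0.0
time_s: 1.48
position: [0.2111, -0.5079, 0.1993]
ee_rot: [-2.166, -2.275, -0.0]
force: [-0.7, -0.0, 0.8]
gripper_width: 0.997
gripper_force: 0.0
time_s: 1.9
position: [0.211, -0.508, 0.1993]
ee_rot: [1.383, 2.821, -0.0]
force: [-0.5, 1.0, -0.4]
gripper_width: 0.998
gripper_force: 0.0
time_s: 2.32
position: [0.2111, -0.5079, 0.1993]
ee_rot: [0.472, 3.106, -0.0]
force: [-0.0, 0.4, -0.4]
gripper_width: 1.003
gripper_force: 0.0
t 2.32 pos [ 0.2111 -0.5079  0.1993] yaw 162.7 q [-1.31  0.36 -0.26  0.96  0.   -1.01] w 1.003 F [-0.   0.4 -0.4] grip 0.0 tilt [ 0. -0.]
turn -0.11 shift before turn [-156.8  300.1   79.3] after turn [-188.8  281.1   79.3]
```

```bash
python3 -m jog '[[0,0,0,0,-0.11],[0,-21,31,8,0],[0,-21,31,8,0],[0,-21,31,8,0],[0,-21,31,8,0]]' >/dev/null
python3 -m jog '[[0,-21,31,8,0],[0,-21,31,8,0],[0,-21,31,8,0],[0,-21,31,8,0],[0,-21,33,8,0]]' >/dev/null
python3 -m jog '[[0,0,0,0,0],[0,0,0,0,0],[0,0,0,0,0],[0,0,0,0,0],[0,0,0,0,0]]'
python3 - <<'E'
from h import *
c=capture("top"); plates(c); go(.450,-.268,.012,169)
E
```

```text
time_s: 3.57
position: [0.451, -0.2708, 0.1276]
ee_rot: [0.314, 3.126, -0.001]
force: [-0.1, 0.1, 1.1]
gripper_width: 0.999
gripper_force: 0.0
[170. 367.] 321 z [13.  17.8 23.1] top-plane (array([ 572.6, -401.4]), -15.9, array([86.1, 50.2])) depth (array([ 574.6, -402.3]), -17.4, array([82.6, 50.2]))
[191. 211.] 426 z [20.5 25.5 30.6] top-plane (array([506.7, 138.1]), 5.3, array([100.7,  51.6])) depth (array([508. , 139.8]), 5.3, array([98.6, 49.7]))
[217. 168.] 433 z [12.  17.7 22.7] top-plane (array([416.3, 291.2]), 16.3, array([100.7,  51.2])) depth (array([416.9, 293. ]), 16.7, array([98.3, 50.6]))
[276. 339.] 185 z [19.3 27.1 32.2] top-plane (array([ 227.5, -289.4]), 22.4, array([141.1,  74.1])) depth (array([ 227.5, -289.4]), 23.0, array([137.8,  73.1]))
t 3.62 pos [ 0.4509 -0.2708  0.1276] yaw 168.5 q [-0.68  0.39 -0.42  0.77 -0.   -0.48] w 1.004 F [-0.  0.  0.] grip 0.0 tilt [ 0. -0.]
turn -0.008 shift before turn [  1.5   2.6 115.6] after turn [  1.5   2.6 115.6]
```

```bash
python3 -m jog '[[0,1,2,26,0],[0,0.5,0.6,26,0],[0,0,0,26,0],[0,0,0,22,0],[0,0,0,14,0]]'
python3 -m jog '[[0,0,0,0,0],[0.5,0,0,0,0],[1,0,0,0,0],[1,0,0,0,0],[1,0,0,0,0]]' 40
python3 -m jog '[[1,0,0,0,0],[1,0,0,0,0],[1,0,0,0,0],[1,0,0,0,0],[1,0,0,0,0]]'
python3 -c "
from h import *
go(.5075,.139,.14,185)"
```

```text
time_s: 4.03
position: [0.4491, -0.267, 0.0114]
ee_rot: [-0.313, -3.124, -0.002]
force: [0.2, -0.3, 0.1]
gripper_width: 0.997
gripper_force: 0.0
time_s: 4.45
position: [0.4515, -0.2678, 0.015]
ee_rot: [0.311, 3.124, -0.003]
force: [-0.7, -0.4, 4.1]
gripper_width: 0.568
gripper_force: 41.8
time_s: 4.87
position: [0.4515, -0.2679, 0.015]
ee_rot: [0.31, 3.124, -0.004]
force: [-2.7, -1.8, 6.1]
gripper_width: 0.569
gripper_force: 42.1
t 4.87 pos [ 0.4515 -0.2679  0.015 ] yaw 168.6 q [-0.68  0.54 -0.52  0.5  -0.   -0.48] w 0.569 F [-2.7 -1.8  6.1] grip 42.1 tilt [ 0.002 -0.003]
turn -0.285 shift before turn [  24.9  409.7 -126. ] after turn [ -91.5  400.1 -126. ]
```

```bash
python3 -m jog '[[1,0,0,-20,-0.057],[1,0,0,-27,-0.057],[1,0,0,-27,-0.057],[1,0,0,-27,-0.057],[1,0,0,-25,-0.057]]'
python3 -m jog '[[1,-8,30,0,0],[1,-8,35,0,0],[1,-8,35,0,0],[1,-8,35,0,0],[1,-8,35,0,0]]'
python3 -m jog '[[1,-8,35,0,0],[1,-8,35,0,0],[1,-8,35,0,0],[1,-8,35,0,0],[1,-8,35,0,0]]' >/dev/null
python3 -m jog '[[1,-8,35,0,0],[1,-3,20,0,0],[1,0,0,0,0],[1,0,0,0,0],[1,0,0,0,0]]'
python3 - <<'E'
from h import *
go(.5075,.139,.05,185)
c=capture("side"); save(c,"side1.png"); plates(c)
c=capture("top"); plates(c)
E
```

```text
time_s: 5.28
position: [0.4508, -0.2667, 0.1415]
ee_rot: [-0.142, 3.137, -0.001]
force: [0.6, -0.5, -1.1]
gripper_width: 0.573
gripper_force: 41.9
time_s: 5.7
position: [0.4758, -0.0924, 0.1401]
ee_rot: [-0.136, 3.137, -0.001]
force: [0.1, -0.5, -0.9]
gripper_width: 0.574
gripper_force: 41.9
time_s: 6.53
position: [0.5063, 0.1394, 0.1396]
ee_rot: [-0.137, 3.138, -0.001]
force: [0.1, -0.6, -0.1]
gripper_width: 0.569
gripper_force: 41.9
t 6.53 pos [0.5063 0.1394 0.1396] yaw -175.0 q [ 0.13  0.37 -0.4   0.8  -0.    0.04] w 0.569 F [ 0.1 -0.6 -0.1] grip 41.9 tilt [ 0. -0.]
turn 0.0 shift before turn [-1.2 -0.5 89.6] after turn [-1.2 -0.5 89.6]
[ 83. 465.] 345 z [-4.9  0.8 11.7] top-plane (array([-376.4, -915. ]), 73.2, array([192.7, 106.3])) depth (array([-382.3, -944.8]), 71.5, array([126.2, 102. ]))
[180. 340.] 376 z [ 7.2 23.  30.1] top-plane (array([ 229.9, -254.3]), 0.9, array([154.2,  76.8])) depth (array([ 228.8, -259.7]), 0.5, array([150.8,  60.6]))
[250. 265.] 285 z [132.6 142.9 145.1] top-plane (array([474.3, 147.5]), 88.5, array([62.6, 33.9])) depth (array([474. , 140.2]), -88.6, array([51.2, 32.6]))
[252. 238.] 341 z [133.3 143.  145.4] top-plane (array([534.5, 152. ]), -87.6, array([62.7, 38.7])) depth (array([535.7, 144.9]), -87.5, array([52.7, 37.1]))
[283. 251.] 791 z [17.2 26.6 28.9] top-plane (array([507.9, 148.2]), 5.5, array([98.3, 63.1])) depth (array([508.6, 141.5]), 5.5, array([98.3, 54.6]))
[173. 366.] 422 z [12.3 17.3 22. ] top-plane (array([ 565.3, -399.1]), -16.8, array([101.6,  50. ])) depth (array([ 566.7, -400.1]), -17.0, array([99.6, 50.2]))
[198. 211.] 228 z [ 22.8 138.9 146. ] top-plane (array([476.6, 126.9]), 90.0, array([64.2, 48.4])) depth (array([476.2, 136.2]), -85.3, array([47.6, 38.4]))
[271. 336.] 254 z [19.9 27.8 33.3] top-plane (array([ 229.4, -288.5]), 23.1, array([145.,  74.])) depth (array([ 230.4, -288.4]), 22.8, array([143.2,  73. ]))
```

View pics/side1.png

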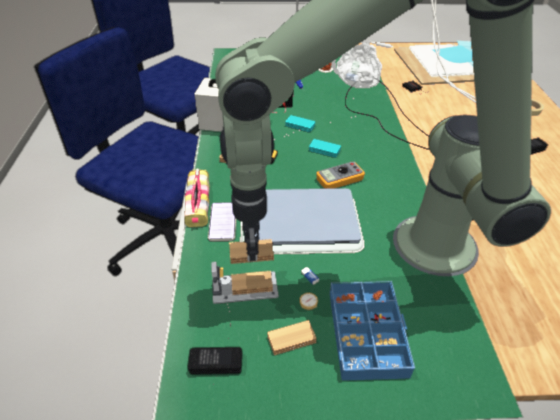

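The side view shows plate A held level at (250,252), directly above the packer at (282,251) and in line with it. I'll lower it now to TCP z ≈ 0.043 (0.015 at the grasp plus 0.028).

```bash
python3 -m jog '[[1,-1,0,24,0],[1,0,0,26,0],[1,0,0,22,0],[1,0,0,12,0],[1,0,0,6,0]]'
python3 -m jog '[[1,0,0,3,0],[1,0,0,2,0],[1,0,0,1,0],[1,0,0,0,0],[1,0,0,0,0]]'
python3 -c "
from h import *
go(.5075,.139,.044,185)"
```

```text
time_s: 7.05
position: [0.506, 0.1384, 0.0475]
ee_rot: [0.133, -3.136, 0.001]
force: [-0.6, -0.2, 0.7]
gripper_width: 0.573
gripper_force: 41.9
time_s: 7.47
position: [0.5081, 0.1398, 0.0441]
ee_rot: [-0.137, 3.137, 0.0]
force: [0.8, 0.2, -1.2]
gripper_width: 0.568
gripper_force: 41.9
t 7.47 pos [0.5081 0.1398 0.0441] yaw -175.0 q [ 0.13  0.5  -0.5   0.57  0.    0.04] w 0.568 F [ 0.8  0.2 -1.2] grip 41.9 tilt [0.001 0.   ]
turn -0.0 shift before turn [ 0.7 -0.8  0.1] after turn [ 0.7 -0.8  0.1]
```

```bash
python3 -m jog '[[1,0,0,0.7,0],[1,0,0,0.7,0],[1,0,0,0.6,0],[1,0,0,0,0],[1,0,0,0,0]]'
python3 -m jog '[[0.4,0,0,0,0],[0.3,0,0,0,0],[0.2,0,0,0,0],[0,0,0,0,0],[0,0,0,0,0]]'
python3 -m jog '[[0,0,0,-10,0],[0,0,0,-25,0],[0,0,0,-30,0],[0,0,0,-30,0],[0,0,0,-15,0]]'
python3 - <<'E'
from h import *
go(.416,.2915,.14,196.6)
c=capture("side"); plates(c)
E
```

```text
time_s: 7.88
position: [0.508, 0.1399, 0.0429]
ee_rot: [-0.137, 3.137, -0.0]
force: [-3.0, -0.8, 12.6]
gripper_width: 0.57
gripper_force: 43.2
time_s: 8.3
position: [0.5074, 0.1398, 0.0411]
ee_rot: [0.137, -3.138, 0.0]
force: [-0.2, 1.1, 0.3]
gripper_width: 1.005
gripper_force: 0.0
time_s: 8.72
position: [0.509, 0.14, 0.1553]
ee_rot: [-0.137, 3.134, 0.001]
force: [0.4, -0.5, 0.8]
gripper_width: 0.997
gripper_force: 0.0
t 8.72 pos [0.509  0.14   0.1553] yaw -175.0 q [ 0.13  0.36 -0.38  0.83  0.    0.04] w 0.997 F [ 0.4 -0.5  0.8] grip 0.0 tilt [0.004 0.001]
turn -0.202 shift before turn [ 79.5 159.   15. ] after turn [ 45.9 171.7  15. ]
[ 84. 467.] 413 z [-4.7  0.2 10.9] top-plane (array([-382.7, -915. ]), 72.4, array([205.6, 119.1])) depth (array([-382.6, -922.6]), 72.3, array([174.5, 115.6]))
[180. 340.] 377 z [ 8.  22.8 29.9] top-plane (array([ 229.9, -254. ]), 0.9, array([154.1,  76.8])) depth (array([ 228.3, -260.6]), 1.4, array([152.1,  58.5]))
```

Placed on contact (12.6 N) and released. Next is plate B.

```bash
python3 -m jog '[[0,0,0,0,-0.101],[0,0,0,0,-0.101],[0,9,34,0,0],[0,9,35,0,0],[0,9,35,4,0]]'>/dev/null
python3 -m jog '[[0,9,35,5,0],[0,9,32,5,0],[0,0,0,0,0],[0,0,0,0,0],[0,0,0,0,0]]'
python3 - <<'E'
from h import *
go(.416,.2915,.012,196.6)
c=capture("top"); plates(c)
c=capture("side"); plates(c); save(c,"side2.png")
E
```

```text
time_s: 9.6
position: [0.4157, 0.2907, 0.1375]
ee_rot: [-0.453, 3.108, -0.001]
force: [-0.2, 0.2, -0.1]
gripper_width: 1.001
gripper_force: 0.0
t 9.6 pos [0.4157 0.2907 0.1375] yaw -163.4 q [ 0.46  0.34 -0.45  0.77 -0.    0.18] w 1.001 F [-0.2  0.2 -0.1] grip 0.0 tilt [ 0. -0.]
turn -0.0 shift before turn [ -0.5   0.8 125.5] after turn [ -0.5   0.8 125.5]
[173. 366.] 422 z [12.3 17.4 23. ] top-plane (array([ 565.2, -399. ]), -16.8, array([101.6,  50. ])) depth (array([ 566.4, -399.4]), -16.1, array([98.4, 50.4]))
[190. 210.] 469 z [37.1 45.8 51.3] top-plane (array([506.1, 137.9]), 4.0, array([101.4,  54.5])) depth (array([507.3, 140.6]), 5.0, array([98.8, 50. ]))
[224. 169.] 218 z [13.3 17.9 22.3] top-plane (array([395.4, 285.2]), 14.4, array([53.9, 51.1])) depth (array([395.4, 286.3]), 14.3, array([54. , 48.3]))
[271. 336.] 259 z [19.2 27.  33.6] top-plane (array([ 229.4, -288.6]), 23.3, array([145.1,  74.6])) depth (array([ 230.3, -288.5]), 23.1, array([143.5,  73.4]))
[143. 508.] 207 z [ -5.7  -2.5 351.6] top-plane (array([-407.7, -481.2]), 63.0, array([125.2,  58.6])) depth (array([-408.7, -481.9]), 62.7, array([119.2,  51.4]))
[157. 235.] 392 z [ 6.  17.8 21.2] top-plane (array([ 566.7, -387.3]), -16.9, array([105.1,  70.7])) depth (array([ 566. , -398.4]), -16.1, array([101.1,  57.9]))
[179. 349.] 239 z [ 6.1 21.8 30. ] top-plane (array([ 205.7, -252.3]), 25.5, array([126.4,  35.2])) depth (array([ 204.9, -264.1]), 23.7, array([113.7,  16.8]))
```

View pics/side2.png

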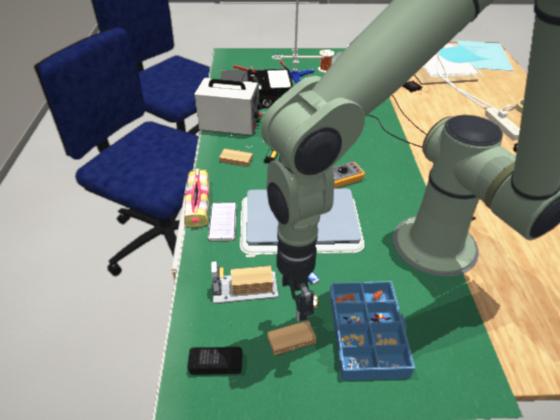

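The side picture shows plate A squarely on the packer at about (280,252), with the measured yaw at 5° and centre at (507,140) mm. The gripper is above plate B at (337,292).

```bash
python3 -m jog '[[0,-0.5,0.8,26,0],[0,0,0,30,0],[0,0,0,30,0],[0,0,0,25,0],[0,0,0,14.5,0]]'
python3 -m jog '[[0,0,0,0,0],[0.5,0,0,0,0],[1,0,0,0,0],[1,0,0,0,0],[1,0,0,0,0]]' 40
python3 -m jog '[[1,0,0,0,0],[1,0,0,0,0],[1,0,0,0,0],[1,0,0,0,0],[1,0,0,0,0]]'
python3 -m jog '[[1,0,0,-20,0.04],[1,0,0,-27,0.04],[1,0,0,-27,0.04],[1,0,0,-27,0.04],[1,0,0,-25,0.042]]'
python3 -c "
from h import *
go(.5075,.1395,.14,185)"
```

```text
time_s: 10.12
position: [0.4154, 0.2898, 0.0094]
ee_rot: [0.448, -3.107, 0.002]
force: [0.0, 0.1, 0.1]
gripper_width: 0.999
gripper_force: 0.0
time_s: 10.53
position: [0.4172, 0.2921, 0.0135]
ee_rot: [-0.452, 3.106, 0.001]
force: [-0.8, -0.6, 3.0]
gripper_width: 0.575
gripper_force: 41.8
time_s: 10.95
position: [0.4173, 0.2922, 0.0135]
ee_rot: [-0.452, 3.106, 0.0]
force: [-0.2, -1.7, 6.7]
gripper_width: 0.568
gripper_force: 42.2
time_s: 11.37
position: [0.4159, 0.2919, 0.14]
ee_rot: [-0.134, 3.137, 0.001]
force: [0.4, 0.5, -1.2]
gripper_width: 0.572
gripper_force: 41.9
t 11.37 pos [0.4159 0.2919 0.14  ] yaw -175.1 q [ 0.47  0.34 -0.45  0.78  0.    0.38] w 0.572 F [ 0.4  0.5 -1.2] grip 41.9 tilt [0.001 0.001]
turn -0.002 shift before turn [ -78.3 -159.7    0. ] after turn [ -78.  -159.8    0. ]
```

```bash
python3 -m jog '[[1,-15,-30,0,0],[1,-16,-33,0,0],[1,-16,-33,0,0],[1,-16,-33,0,0],[1,-15,-31,0,0]]' >/dev/null
python3 -m jog '[[1,0,0,0,0],[1,0,0,0,0],[1,0,0,0,0],[1,0,0,0,0],[1,0,0,0,0]]'
python3 - <<'E'
from h import *
go(.5075,.1395,.063,185)
c=capture("side"); plates(c); save(c,"side3.png")
E
```

```text
time_s: 12.2
position: [0.5067, 0.1403, 0.1379]
ee_rot: [0.14, -3.138, -0.0]
force: [0.1, 0.1, -1.4]
gripper_width: 0.573
gripper_force: 42.0
t 12.2 pos [0.5067 0.1403 0.1379] yaw -174.9 q [ 0.13  0.37 -0.4   0.79  0.    0.04] w 0.573 F [ 0.1  0.1 -1.4] grip 42.0 tilt [-0.  0.]
turn 0.002 shift before turn [-0.8 -0.9 74.9] after turn [-0.8 -0.9 74.9]
[ 83. 464.] 338 z [-5.2  1.4 11.7] top-plane (array([-375.1, -914.6]), 73.3, array([192.6, 104.1])) depth (array([-377.5, -927.7]), 73.3, array([174. , 102.7]))
[180. 340.] 377 z [ 7.4 21.7 30.7] top-plane (array([ 229.8, -254.5]), 0.9, array([154.2,  76.8])) depth (array([ 228.4, -262.7]), 0.2, array([153.1,  68.1]))
[250. 265.] 292 z [133.4 142.8 145. ] top-plane (array([472.8, 147.6]), 87.7, array([63. , 35.9])) depth (array([474.7, 140.5]), -85.0, array([52.2, 34.9]))
[252. 238.] 338 z [133.4 142.9 145. ] top-plane (array([535. , 152.9]), -84.6, array([63.3, 39.3])) depth (array([536.6, 145.2]), -84.5, array([53.5, 37.6]))
```

```bash
python3 -m jog '[[1,-0.8,-0.8,22,0],[1,0,0,24,0],[1,0,0,16,0],[1,0,0,8,0],[1,0,0,4,0]]'
python3 -m jog '[[1,0,0,1,0],[1,0,0,0.7,0],[1,0,0,0.6,0],[1,0,0,0,0],[1,0,0,0,0]]'
python3 -c "
from h import *
go(.5075,.1395,.061,185)"
```

```text
time_s: 12.67
position: [0.507, 0.139, 0.0626]
ee_rot: [0.139, -3.136, 0.0]
force: [-0.7, 1.0, -0.8]
gripper_width: 0.569
gripper_force: 42.0
time_s: 13.08
position: [0.5089, 0.1385, 0.0622]
ee_rot: [-0.137, 3.137, 0.0]
force: [-0.1, 0.7, -0.6]
gripper_width: 0.574
gripper_force: 42.0
t 13.08 pos [0.5089 0.1385 0.0622] yaw -175.0 q [ 0.13  0.47 -0.48  0.62  0.    0.04] w 0.574 F [-0.1  0.7 -0.6] grip 42.0 tilt [0.001 0.   ]
turn -0.0 shift before turn [1.3 1.1 1.2] after turn [1.3 1.1 1.2]
```

```bash
python3 -m jog '[[1,1,1,0.7,0],[1,0,0,0.7,0],[1,0,0,0.6,0],[1,0,0,0,0],[1,0,0,0,0]]'
python3 -m jog '[[0.4,0,0,0,0],[0.3,0,0,0,0],[0.2,0,0,0,0],[0,0,0,0,0],[0,0,0,0,0]]'
python3 -m jog '[[0,0,0,-10,0],[0,0,0,-25,0],[0,0,0,-30,0],[0,0,0,-30,0],[0,0,0,-15,0]]'
python3 -m jog '[[0,0,25,0,0],[0,0,35,0,0],[0,0,35,0,0],[0,0,35,0,0],[0,0,25,0,0]]'
python3 -m jog '[[0,0,0,0,0],[0,0,0,0,0],[0,0,0,0,0],[0,0,0,0,0],[0,0,0,0,0]]' >/dev/null
python3 - <<'E'
from h import *
c=capture("top"); plates(c)
c=capture("side"); plates(c); cv2.imwrite("pics/side4.png",cv2.resize(c["frame"][220:360,180:340,::-1],None,fx=4,fy=4))
E
```

```text
time_s: 13.5
position: [0.508, 0.1393, 0.0614]
ee_rot: [-0.137, 3.136, -0.001]
force: [-3.2, -2.1, 14.1]
gripper_width: 0.573
gripper_force: 43.6
time_s: 13.92
position: [0.5071, 0.1394, 0.0592]
ee_rot: [0.137, -3.138, -0.0]
force: [-0.0, -0.3, 0.7]
gripper_width: 0.999
gripper_force: 0.0
time_s: 14.33
position: [0.5087, 0.1396, 0.1735]
ee_rot: [-0.137, 3.134, 0.001]
force: [0.8, -0.9, 0.1]
gripper_width: 1.004
gripper_force: 0.0
time_s: 14.75
position: [0.4933, 0.2963, 0.1704]
ee_rot: [-0.139, 3.138, 0.002]
force: [0.3, -0.8, 0.6]
gripper_width: 0.997
gripper_force: 0.0
[173. 366.] 422 z [12.5 17.8 22.5] top-plane (array([ 565.2, -399. ]), -16.8, array([101.6,  50. ])) depth (array([ 566.6, -399.5]), -17.1, array([99.7, 50.3]))
[190. 210.] 503 z [44.6 65.4 70.1] top-plane (array([506.3, 136. ]), 4.8, array([102.8,  56.6])) depth (array([508.4, 140. ]), 5.9, array([99.6, 51. ]))
[271. 336.] 258 z [19.3 27.4 33.7] top-plane (array([ 229.5, -288.6]), 23.3, array([145.1,  74.6])) depth (array([ 229.9, -288.3]), 22.7, array([143.3,  73.4]))
[164. 557.] 180 z [ -4.9  -1.6 476.1] top-plane (array([-309.2, -102.5]), 63.9, array([244.3,  11.9])) depth (array([0., 0.]), 0.0, array([0., 0.]))
[180. 340.] 376 z [ 7.4 22.6 30.1] top-plane (array([ 229.8, -254.7]), 0.9, array([154.2,  76.8])) depth (array([ 228.5, -261. ]), 1.1, array([152.2,  64.6]))
[279. 239.] 463 z [18.7 63.8 68.9] top-plane (array([536.3, 165.2]), -83.6, array([94.7, 38.3])) depth (array([540. , 144.4]), -82.4, array([52.1, 34.6]))
[277. 268.] 172 z [19.7 63.7 70.5] top-plane (array([466.1, 163.6]), 89.3, array([85.9, 16.8])) depth (array([464.6, 144.2]), 89.2, array([40.8, 14.5]))
```

View pics/side4.png

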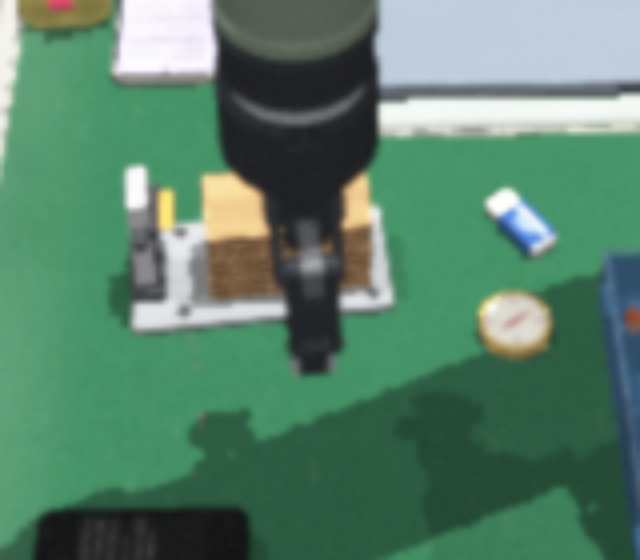

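The crop shows the finished pile around (290,235), square and level with the yellow pointer at (167,208); the gripper hangs in front of it but is clear. Measured top is about 68 mm, centre (508,140), yaw 5–6°. The spare plate is untouched at (566,-399). Handing in.

```bash
python3 -c "
from station import *
print(finish_job())"
```

```text
the job is handed in; nothing more can be done
None
```

Job handed in: two plywood plates are stacked squarely on the bottom packer, with the pile's top measured at about 68 mm, level with the pointer, and the third plate was left on the bench far from the gauge; `finish_job` returned no verdict.

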